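Screw the captive cap home on the specimen jar

ROBOT

A 6-joint arm with a two-finger parallel gripper is mounted at the origin on the work surface. World frame = base frame: x ahead of the robot, y to its left, z up, the work surface at z = 0. Lengths are in m, angles in degrees, forces in N, time in s.
With the tool pointing down it reaches from about 0.4 to 0.825 m from the base axis. Payload 7 kg.
Tool frame: the origin (TCP) lies midway between the tips of the shut fingers; the grasp point (between the pads) lies 19 mm behind it; z points along the fingers, y is the direction in which the jaws open and shut (so a half turn about z gives the same grasp; the last joint's range is limited). The gripper opens to 88 mm and grips with 3 to 60 N. Pads are 19 mm wide; open, the fingers measure 130 mm over their backs; the gripper's body (78 mm by 193 mm) begins 47 mm behind the grasp point.
Start: joints at [82.97, 20.546, 0.682, 0, -70.136, -16.507], TCP at [0.27, 0.619, 0.227] pointing down, gripper open.
Joint ranges: [-176.03, 176.03], [-82.01, 121.73], [-58.28, 71.71], [-173.87, 95.51], [-174.79, -0.11], [-173.66, 173.66]. Speed limits (degrees/s): [136.94, 136.94, 172.46, 180, 180, 180].

INTERFACE

Orientations are given as [roll, pitch, yaw] about the fixed x, y, z axes, in that order (R = Rz(yaw) Ry(pitch) Rx(roll)).
In Python, from plant import sensors, viewer, r gives the robot as it stands. The module is installed in compiled form; this text tells all that it offers.
- The arm moves only by the shell command python3 -m handwheel 'ROWS' [OPENING] [FORCE]. ROWS is JSON, one flat list of numbers, 6 for each row, row after row: the shift along the world's x, y, z in cm, then the turn, a rotation vector about the world's x, y, z in rad. In form: [tx, ty, tz, wx, wy, wz, tx, ty, tz, wx, wy, wz, ...]. A call has 1 to 8 rows; each row is the pose to reach, as a shift and turn from the pose measured when the call began; what a row does not reach only later rows make up. A row lasts 1/10 s, in which the tool goes at most 50 mm and 8.59 degrees, less where a joint would pass 70% of its speed; a pose out of reach is approached as far as the arm can. A call with a gripper value outside its range is refused whole. OPENING is the closure in counts, from 0 (fully open) to 255 (shut), set as the call begins (- or left out, the last holds). The fingers move at their own pace and stop on an object; FORCE is the grip in N (left out, the last holds). Time passes only in rows, so rows that repeat a pose let the fingers close. It gives the time, the measured TCP pose, the force and the opening at its end, in the units of the state.
- sensors.get_state(): the state, without advancing time (a new reading comes with each control period).
- viewer.capture(name): name is "scene" or "top" or "wrist"; returns a dict with "img" (400x640x3 uint8, red, green, blue), "camera_matrix" (3x3 intrinsics, pixels), "camera_from_world" (4x4, takes a point from world to camera coordinates); the wrist camera has in their place "mount" (4x4, takes a point from camera to tool coordinates, whose origin is the TCP and whose axes are the flange's). Camera axes: x right, y down, z forward; pixel columns grow to the right and rows downward; lengths in m; the calibration is good to about 2 mm. The wrist camera is an equidistant fisheye: a pixel r from the principal point sees the ray r / f radians off the axis. A picture is of the moment at which its call begins: read the wrist's pose just before it. There is no depth.
- r.close_job(): hands the job in, once; it reports no verdict.
The state is a dict: "time_s": time; "joints": joint angles; "qd": joint speeds; "joint_torque": joint torques, N m; "tcp_pos": TCP position; "eef_rot": TCP orientation; "contact_force": force on the tool from outside, world axes, zero at the start; "moment": the same for the moment, N m; "gripper_width": finger opening in m.
Only numpy, scipy, OpenCV 4.12 (cv2) and the standard library are available. Lean on these libraries where they do the work, as an engineer would, in place of code of your own. Each camera call takes 0.05 s, during which the arm holds its last target.

TASK

Close the specimen jar beside the microscope: swing its captive cap over the jar's mouth, push it down onto the neck against its spring, and screw it clockwise until it is tight and fully home, so that it stays down by itself when you let go. Leave the dish, the vial and the tweezers where they are.

Things in the scene. Friction and masses are not known exactly. Their poses are not given: they have to be found in the camera images.
- jar_mouth (a point): centre of the top rim of the specimen jar's white threaded neck (40 mm diameter, rim 100 mm above the bench). The clear jar, 72 mm diameter, is bolted to a dark steel foot plate (190 x 100 x 12 mm) that is fixed to the bench; z up, x points from the jar axis to the steel post
- post (a point): axis of the fixed steel post (12 mm diameter, top 143 mm above the bench) on the same foot plate, 95 mm from the jar axis; the point lies 100 mm above the bench. The cap's arm swings about this vertical axis
- cap_grip (a point): centre of the captive cap's black fluted grip drum: upright cylinder, 57 mm diameter, 38 mm tall, orange top; point half-way up its axis. Grip across the diameter in any yaw. It turns in a steel ring (63 mm across, 7 mm thick) right under the drum, on a 12 mm wide arm 95 mm from the post axis; a grey skirt hangs 20 mm below the drum. Point is 143.5 mm above the bench when up, 119.5 screwed home
- swing (a joint): angle of the cap's arm about the post (rad): 0 = cap exactly over the jar mouth, where the arm meets a stop; positive = swung away, clockwise seen from above (light friction, stays where left)
- lift (a joint): how far cap and arm are pushed down (m): 0 = up, held by a spring pushing back with about 2 N at the top and 6 N when down; about 0.024 = cap seated on the neck rim. Unless the thread holds it the cap springs up again. Three lugs inside the cap pass the neck's three thread ridges only at three equal, hidden gaps (about 0.45 rad each); elsewhere they land on a ridge 13 to 17 mm down
- cap (a joint): turn of the cap about its own axis (rad), growing clockwise seen from above (tightening); the reading has no fixed relation to the thread. Pressed lightly (5 to 8 N) and turned clockwise at most 1.7 rad the cap drops onto the rim at a gap; 1.3 to 1.8 rad more, kept down, bring it tight against a hard stop (over 0.7 N m; free turning takes under 0.3). A 40 N grip carries it
- dish_mid (a point): centre of a white specimen dish, 90 mm across, 16 mm tall, loose on the bench, not to be disturbed
- vial_mid (a point): centre of a small amber vial, 28 mm diameter, 60 mm tall, upright and loose, not to be disturbed
- tweezers_mid (a point): middle of steel tweezers, 110 mm long, 10 mm tall, loose on the bench, not to be disturbed

How it is judged:
By the outcome, as a careful person would: the job done as asked, in the order asked, and still so for the second after the job is handed in, with the robot touching nothing.
It also fails if it takes over 64 s, if anything falls off the work surface, if the arm or the gripper's body presses on something with over 40 N, if the wrist force passes 120 N, or if a joint passes its speed limit or range.

## Working session

There is one attempt and no reset: what is moved stays moved. The work goes in short steps, Python scripts to look and compute and a shell command to move; the robot and the scene stay as the last step left them, time stands still between calls to the robot, and variables do not carry over. Pictures are saved under pics/ and viewed, and the job is handed in when it is done.

```bash
mkdir -p pics; ls; python3 - <<'E'
from plant import sensors, viewer, r
import cv2, numpy as np
print(sensors.get_state())
for n in ["scene","top","wrist"]:
    c=viewer.capture(n); cv2.imwrite(f"pics/{n}0.png",c["img"][:,:,::-1])
    np.savez(f"pics/{n}0.npz",**c); print(n,{k:np.round(v,4).tolist() for k,v in c.items() if k!="img" and not isinstance(v,str)})
E
```

```text
pics
{'time_s': 0.0, 'joints': array([ 8.29707265e+01,  2.05910517e+01,  6.34544218e-01, -2.03649532e-02,
       -7.01352952e+01, -1.65061061e+01]), 'qd': array([-0.03932347,  0.01282837,  0.03809647,  0.05714441,  0.01323763,
        0.06207562]), 'joint_torque': array([ 6.22399966e-04, -5.82716167e+01,  2.93058211e+01,  6.99704155e+00,
        7.15020869e-03, -1.42699992e-04]), 'tcp_pos': array([0.26937535, 0.61839556, 0.22563209]), 'eef_rot': array([ 1.79906541e+02, -7.72984227e-03, -2.35423086e+01]), 'contact_force': array([ 0.16532793, -0.77115025, -0.36197719]), 'moment': array([ 0.01166438, -0.01119451, -0.0075122 ]), 'gripper_width': 0.08732205375442657}
scene {'camera_matrix': [[417.2591, 0.0, 319.6168], [0.0, 417.2591, 195.4685], [0.0, 0.0, 1.0]], 'camera_from_world': [[0.8414, 0.5404, -0.0033, -0.4431], [0.289, -0.455, -0.8423, -0.0574], [-0.4566, 0.7078, -0.539, 1.3572], [0.0, 0.0, 0.0, 1.0]]}
top {'camera_matrix': [[483.832, 0.0, 315.9773], [0.0, 483.832, 199.8224], [0.0, 0.0, 1.0]], 'camera_from_world': [[-0.0084, -0.9999, -0.0105, -0.0094], [-0.997, 0.0092, -0.077, 0.5419], [0.0771, 0.0098, -0.997, 1.128], [0.0, 0.0, 0.0, 1.0]]}
wrist {'camera_matrix': [[309.7069, 0.0, 315.0752], [0.0, 309.7069, 201.0042], [0.0, 0.0, 1.0]], 'mount': [[-0.0003, -0.9692, -0.2462, 0.0655], [1.0, -0.0004, 0.0003, 0.0009], [-0.0004, -0.2462, 0.9692, -0.1581], [0.0, 0.0, 0.0, 1.0]]}
```

View pics/scene0.png

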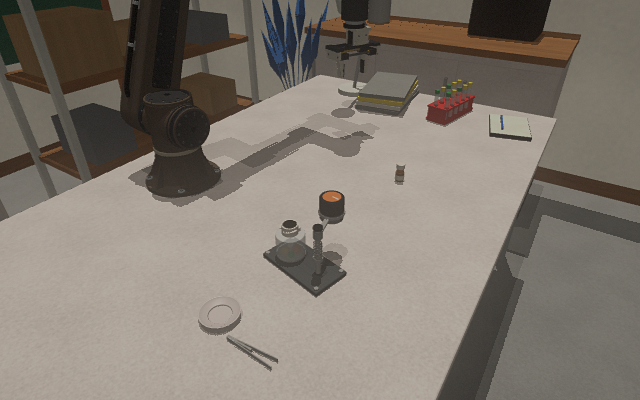

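View pics/top0.png

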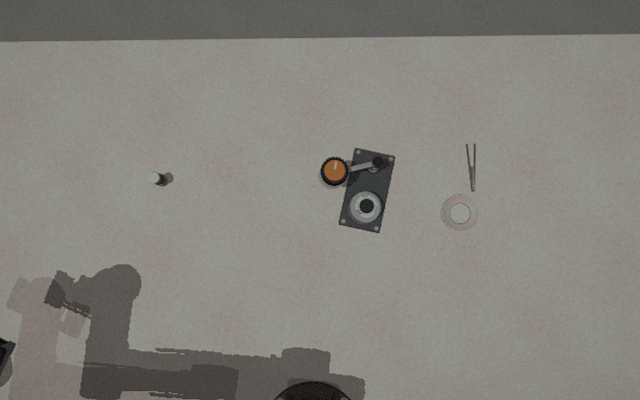

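View pics/wrist0.png

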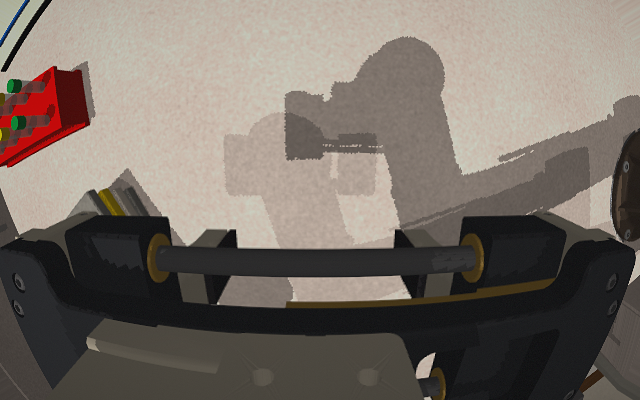

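The scene view shows the cap drum around (332,204), the post top around (318,229) and the jar neck around (290,225). In the top view the cap is at (335,170), the post at (379,162) and the jar mouth at (367,206). The vial is far left at (160,179), with the dish at (459,212) and the tweezers at (472,168). I'll enlarge both views.

```bash
python3 - <<'E'
import cv2
a=cv2.imread("pics/scene0.png")[170:300,240:370]; cv2.imwrite("pics/s0c.png",cv2.resize(a,None,fx=4.5,fy=4.5,interpolation=cv2.INTER_CUBIC))
a=cv2.imread("pics/top0.png")[140:240,310:410]; cv2.imwrite("pics/t0c.png",cv2.resize(a,None,fx=6,fy=6,interpolation=cv2.INTER_CUBIC))
E
```

```text
(no output)
```

View pics/s0c.png

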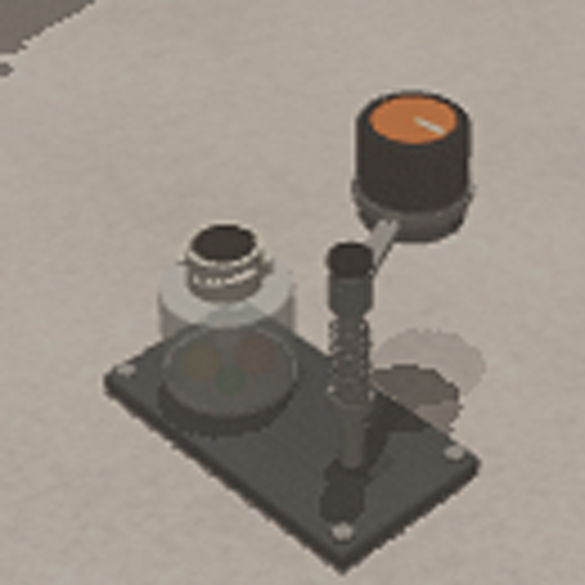

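View pics/t0c.png

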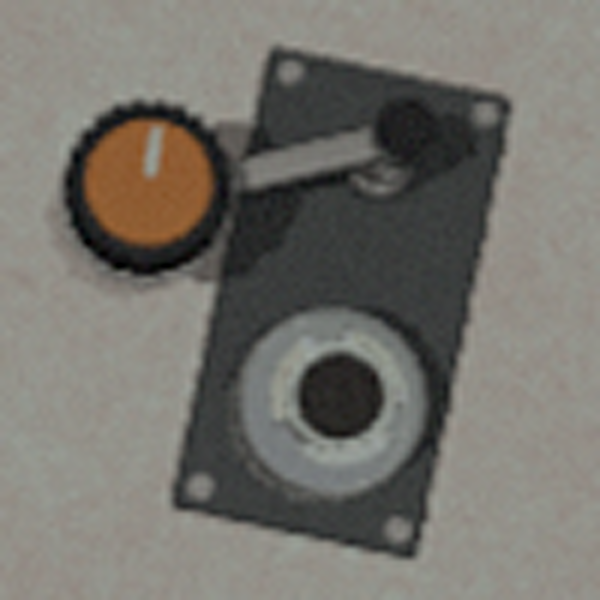

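```bash
cat > h.py <<'E'
import numpy as np, cv2
C={n:np.load(f"pics/{n}0.npz") for n in("scene","top")}
def tri(s,t):
    P=[C[n]["camera_matrix"]@C[n]["camera_from_world"][:3] for n in("scene","top")]
    X=cv2.triangulatePoints(P[0],P[1],np.array(s,float).reshape(2,1),np.array(t,float).reshape(2,1))
    X=(X[:3]/X[3]).ravel()
    return X,[ (lambda q:q[:2]/q[2])(p@np.r_[X,1]) for p in P]
def onz(n,p,z):
    K=C[n]["camera_matrix"];T=C[n]["camera_from_world"];R=T[:3,:3];c=-R.T@T[:3,3]
    d=R.T@np.linalg.inv(K)@[p[0],p[1],1]; return c+d*(z-c[2])/d[2]
E
python3 - <<'E'
from h import *
np.set_printoptions(precision=4,suppress=True)
cs=lambda u,v:((u+.5)/4.5-.5+240,(v+.5)/4.5-.5+170)
ct=lambda u,v:((u+.5)/6-.5+310,(v+.5)/6-.5+140)
pts={"captop":(cs(413,119),ct(148,185),.1625),"mouth":(cs(224,243),ct(341,394),.1),"post":(cs(350,257),ct(407,130),.143)}
X={}
for k,(s,t,z) in pts.items():
    x,p=tri(s,t); X[k]=x; print(k,x,"scene@z",onz("scene",s,z)[:2],"top@z",onz("top",t,z)[:2], [np.round(a-b,2) for a,b in zip(p,(s,t))])
for n,p,z in(("vial",(160,179),.03),("dish",(459,212),.016),("tw",(472,168),.01)): print(n,onz("top",p,z))
print(np.linalg.norm((X["post"]-X["mouth"])[:2]),np.linalg.norm((X["post"]-X["captop"])[:2]))
a=(X["mouth"]-X["post"])[:2];b=(X["captop"]-X["post"])[:2]
print("swing cw deg",np.degrees(np.arctan2(a[1],a[0])-np.arctan2(b[1],b[0])))
E
```

```text
captop [ 0.5928 -0.0539  0.1626] scene@z [ 0.5935 -0.053 ] top@z [ 0.5921 -0.0543] [array([-0.47,  0.05]), array([-0.22, -0.32])]
mouth [ 0.523  -0.1258  0.1011] scene@z [ 0.5226 -0.1241] top@z [ 0.5226 -0.1262] [array([-0.31,  0.01]), array([-0.15, -0.19])]
post [ 0.6144 -0.1467  0.1421] scene@z [ 0.6159 -0.147 ] top@z [ 0.6136 -0.1471] [array([-0.51,  0.04]), array([-0.22, -0.31])]
vial [0.594  0.3552 0.03  ]
dish [ 0.5101 -0.3533  0.016 ]
tw [ 0.6158 -0.3894  0.01  ]
0.09379986294681443 0.09534039789868333
swing cw deg 63.96632750719205
```

Two-view heights agree with the text: cap top 0.163 and rim 0.101. The cap is at (0.593, −0.054), the post at (0.614, −0.147), and the swing is about 64°. I'm heading to above the cap, turning yaw to about +20° so j6 has room for a long clockwise turn.

```bash
python3 -m handwheel '[2,-4.2,0,0,0,0.047, 4,-8.4,0,0,0,0.094, 6,-12.6,0,0,0,0.141, 8,-16.8,0,0,0,0.188, 10,-21,0,0,0,0.235, 12,-25.2,0,0,0,0.282, 14,-29.4,0,0,0,0.329, 16,-33.6,0,0,0,0.376]' 0 10; python3 -c "
from plant import sensors;s=sensors.get_state();print(s['joints'],s['tcp_pos'],s['eef_rot'])"
```

```text
time_s: 0.95
tcp_pos: [0.4297, 0.2806, 0.2259]
eef_rot: [179.9, -0.0, -1.9]
contact_force: [1.5, -0.0, 0.5]
gripper_width: 0.0877
[ 5.51248218e+01  5.26026177e+00 -1.94878111e+01  4.80357822e-02
 -6.52992975e+01  3.29888671e+01] [0.42972177 0.28061976 0.22589515] [ 1.79936508e+02 -1.07946041e-02 -1.86621398e+00]
```

```bash
python3 -m handwheel '[2,-4.2,0,0,0,0.05, 4.1,-8.4,0,0,0,0.1, 6.1,-12.6,0,0,0,0.15, 8.2,-16.8,0,0,0,0.2, 10.2,-21,0,0,0,0.25, 12.3,-25.2,0,0,0,0.3, 14.3,-29.4,0,0,0,0.35, 16.3,-33.5,0,0,0,0.38]'; python3 - <<'E'
from plant import sensors, viewer
import cv2
s=sensors.get_state();print(s['joints'],s['tcp_pos'],s['eef_rot'],s['contact_force'])
for n in ["scene","wrist","top"]:
    c=viewer.capture(n); cv2.imwrite(f"pics/{n}1.png",c["img"][:,:,::-1])
E
```

```text
time_s: 1.75
tcp_pos: [0.5932, -0.0563, 0.2258]
eef_rot: [179.9, -0.0, 20.0]
contact_force: [-0.6, 1.4, -0.1]
gripper_width: 0.0873
[ 1.33904113e+01  1.31631264e+01 -9.80962039e+00  5.85589459e-02
 -6.70145487e+01  9.65969134e+01] [ 0.59315955 -0.05631976  0.22579307] [ 1.79944984e+02 -6.41577982e-03  2.00101890e+01] [-0.59387258  1.38858829 -0.05639932]
```

View pics/wrist1.png

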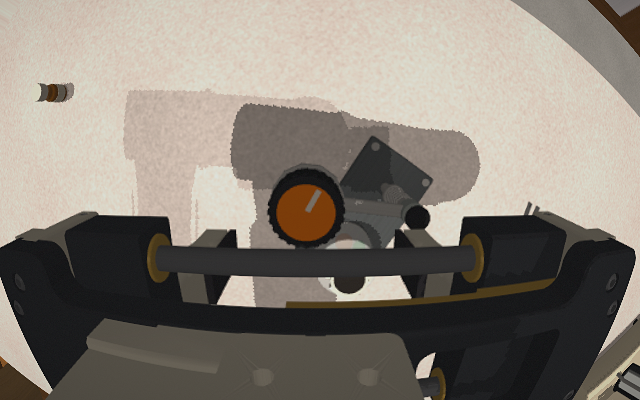

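View pics/scene1.png

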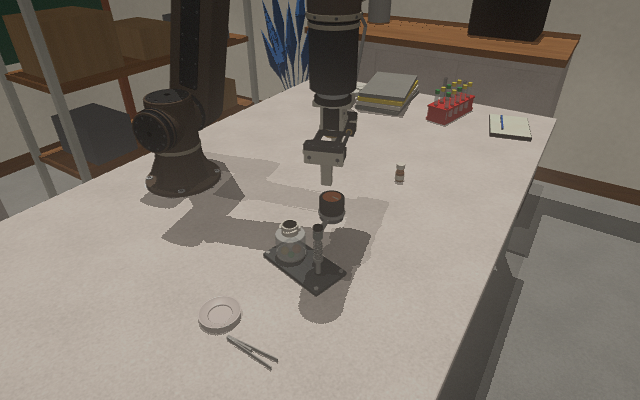

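The wrist view has the orange cap top at (306,212) and the post top at (417,217). I'll use these to check the position.

```bash
cat >> h.py <<'E'
from scipy.spatial.transform import Rotation as Ro
K=np.array([[309.7069,0,315.0752],[0,309.7069,201.0042],[0,0,1]])
M=np.array([[-.0003,-.9692,-.2462,.0655],[1,-.0004,.0003,.0009],[-.0004,-.2462,.9692,-.1581],[0,0,0,1]])
def wr(p,z,tcp,rpy):
    d=np.array([p[0]-K[0,2],p[1]-K[1,2]])/K[0,0]; th=np.hypot(*d); v=np.r_[d/th*np.sin(th),np.cos(th)]
    R=Ro.from_euler('xyz',rpy,degrees=True).as_matrix(); c=np.array(tcp)+R@M[:3,3]; w=R@M[:3,:3]@v
    return c+w*(z-c[2])/w[2]
E
python3 - <<'E'
from h import *
t=[.59316,-.05632,.22579];e=[179.945,0,20.01]
for n,p,z in(("cap",(306,212),.1625),("post",(417,217),.143)): print(n,wr(p,z,t,e))
E
```

```text
cap [ 0.59196569 -0.05065435  0.1625    ]
post [ 0.61389226 -0.1416027   0.143     ]
```

The wrist estimate is 3–5 mm off in y, well within the 15 mm jaw clearance. The jaws close mostly along y, so they'll self-centre. Next I descend and close lightly.

```bash
python3 -m handwheel '[-0.1,0.3,-3,0,0,0, -0.1,0.3,-6,0,0,0, -0.1,0.3,-8,0,0,0, -0.1,0.3,-9.5,0,0,0, -0.1,0.3,-9.5,0,0,0]'; python3 -m handwheel '[0,0,0,0,0,0,0,0,0,0,0,0,0,0,0,0,0,0,0,0,0,0,0,0,0,0,0,0,0,0,0,0,0,0,0,0]' 255 8;python3 - <<'E'
from plant import sensors, viewer
import cv2
s=sensors.get_state();print(s['tcp_pos'],s['eef_rot'],s['contact_force'],s['moment'],s['gripper_width'])
for n in ["scene","wrist"]:
    c=viewer.capture(n); cv2.imwrite(f"pics/{n}2.png",c["img"][:,:,::-1])
a=cv2.imread("pics/scene2.png")[120:300,230:410]; cv2.imwrite("pics/s2c.png",cv2.resize(a,None,fx=3.3,fy=3.3,interpolation=cv2.INTER_CUBIC))
E
```

```text
time_s: 2.4
tcp_pos: [0.5901, -0.0532, 0.1276]
eef_rot: [-180.0, 0.3, 19.7]
contact_force: [0.2, 0.5, 0.8]
gripper_width: 0.0877
time_s: 3.0
tcp_pos: [0.5904, -0.054, 0.1281]
eef_rot: [179.9, 0.3, 19.7]
contact_force: [1.3, -4.4, -0.4]
gripper_width: 0.0569
[ 0.59039469 -0.05404833  0.12809961] [179.94483438   0.30861519  19.68596797] [ 1.27760162 -4.38409282 -0.43535046] [-1.63029807 -0.49293392 -0.01740733] 0.0569200240726308
```

View pics/s2c.png

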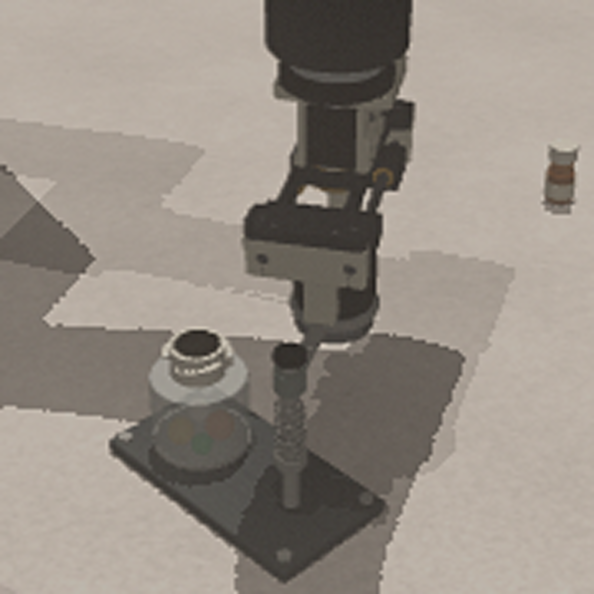

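View pics/wrist2.png

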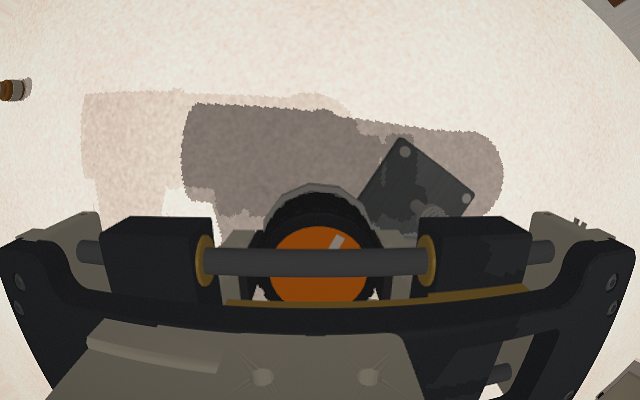

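Gripped: width is 57 mm. I'll compute the arc.

```bash
python3 - <<'E'
import numpy as np
f=lambda a:95*np.array([np.cos(np.radians(a)),np.sin(np.radians(a))])/10
for a in np.arange(4,66,4): print(a,np.round(f(103.6+a)-f(103.6),2))
E
cd .
```

```text
4 [-0.64 -0.18]
8 [-1.26 -0.4 ]
12 [-1.87 -0.67]
16 [-2.46 -0.97]
20 [-3.02 -1.32]
24 [-3.56 -1.71]
28 [-4.07 -2.13]
32 [-4.55 -2.59]
36 [-5.   -3.08]
40 [-5.41 -3.6 ]
44 [-5.79 -4.14]
48 [-6.12 -4.72]
52 [-6.42 -5.31]
56 [-6.67 -5.92]
60 [-6.88 -6.55]
64 [-7.04 -7.19]
```

```bash
python3 -m handwheel '[-0.64,-0.18,0.1,0,0,0, -1.26,-0.4,0.1,0,0,0, -1.87,-0.67,0.1,0,0,0, -2.46,-0.97,0.1,0,0,0, -3.02,-1.32,0.1,0,0,0, -3.56,-1.71,0.1,0,0,0, -4.07,-2.13,0.1,0,0,0, -4.55,-2.59,0.1,0,0,0]' - 25
```

```text
time_s: 3.9
tcp_pos: [0.5447, -0.0801, 0.1285]
eef_rot: [180.0, 0.3, 19.7]
contact_force: [5.2, -4.0, -10.2]
gripper_width: 0.0567
```

```bash
python3 -m handwheel '[-0.45,-0.49,-0.1,0,0,0, -0.86,-1.01,-0.1,0,0,0, -1.24,-1.55,-0.1,0,0,0, -1.57,-2.13,-0.1,0,0,0, -1.87,-2.72,-0.1,0,0,0, -2.12,-3.33,-0.1,0,0,0, -2.3,-3.8,-0.1,0,0,0, -2.3,-3.8,-0.1,0,0,0]';python3 - <<'E'
from plant import sensors, viewer
import cv2
s=sensors.get_state();print(s['tcp_pos'],s['joints'],s['contact_force'],s['moment'],s['gripper_width'])
for n in ["scene","wrist","top"]:
    c=viewer.capture(n); cv2.imwrite(f"pics/{n}3.png",c["img"][:,:,::-1])
a=cv2.imread("pics/scene3.png")[120:300,230:410]; cv2.imwrite("pics/s3c.png",cv2.resize(a,None,fx=3.3,fy=3.3,interpolation=cv2.INTER_CUBIC))
E
```

```text
time_s: 4.7
tcp_pos: [0.5215, -0.1189, 0.1276]
eef_rot: [179.9, 0.3, 19.6]
contact_force: [0.2, -0.8, 1.8]
gripper_width: 0.0565
[ 0.52151588 -0.11887214  0.12757431] [  8.25213177  12.6273626  -24.61878753   0.13180382 -53.02268345
 101.28578643] [ 0.18374778 -0.77043596  1.76508864] [ 0.1669077   0.03765169 -0.02032915] 0.05653396891439174
```

View pics/s3c.png

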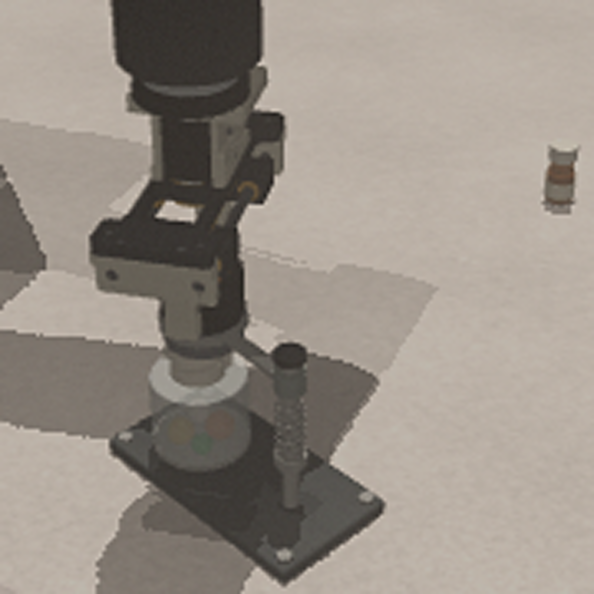

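The cap follows and is nearly over the neck, with about 6 mm to go. I'll creep to the stop in small steps, watching the force.

```bash
python3 -m handwheel '[-0.07,-0.2,0,0,0,0, -0.12,-0.4,0,0,0,0, -0.15,-0.55,0,0,0,0, -0.15,-0.55,0,0,0,0]'; python3 -m handwheel '[-0.02,-0.1,0,0,0,0, -0.02,-0.1,0,0,0,0]';python3 -m handwheel '[-0.02,-0.1,0,0,0,0, -0.02,-0.1,0,0,0,0]'
```

```text
time_s: 5.25
tcp_pos: [0.5201, -0.1239, 0.1275]
eef_rot: [180.0, 0.3, 19.6]
contact_force: [-0.5, -0.5, 2.3]
gripper_width: 0.0566
time_s: 5.45
tcp_pos: [0.5199, -0.125, 0.1274]
eef_rot: [180.0, 0.3, 19.6]
contact_force: [0.7, 0.2, 2.4]
gripper_width: 0.0565
time_s: 5.65
tcp_pos: [0.5197, -0.1258, 0.1274]
eef_rot: [180.0, 0.3, 19.6]
contact_force: [0.2, 1.4, 2.8]
gripper_width: 0.0565
```

```bash
for i in 1 2 3; do python3 -m handwheel '[-0.02,-0.1,0,0,0,0, -0.02,-0.1,0,0,0,0]' | grep -E "tcp|force|width"; done
```

```text
tcp_pos: [0.5196, -0.1265, 0.1273]
contact_force: [0.0, 5.4, 2.7]
gripper_width: 0.0567
tcp_pos: [0.5195, -0.1268, 0.1272]
contact_force: [0.5, 6.6, 2.5]
gripper_width: 0.0565
tcp_pos: [0.5195, -0.127, 0.1272]
contact_force: [0.3, 6.9, 2.3]
gripper_width: 0.0569
```

The arm is against its stop, with 7 N in y and no further motion. The TCP is about 2.7 mm short in x of the cap axis, based on the mouth and cap vision estimates. So I open, shift x, and regrip at 40 N.

```bash
python3 -m handwheel '[0,0,0,0,0,0, 0,0,0,0,0,0, 0,0,0,0,0,0, 0.27,0.05,0.05,0,0,0, 0.27,0.05,0.05,0,0,0, 0.27,0.05,0.05,0,0,0]' 100 40; python3 - <<'E'
from plant import sensors, viewer
import cv2
for n in ["scene","wrist"]:
    c=viewer.capture(n); cv2.imwrite(f"pics/{n}4.png",c["img"][:,:,::-1])
a=cv2.imread("pics/scene4.png")[150:270,230:350]; cv2.imwrite("pics/s4c.png",cv2.resize(a,None,fx=5,fy=5,interpolation=cv2.INTER_CUBIC))
E
```

```text
time_s: 6.85
tcp_pos: [0.5203, -0.1266, 0.1269]
eef_rot: [-179.8, 0.4, 19.6]
contact_force: [-3.9, 4.4, 3.0]
gripper_width: 0.0564
```

View pics/s4c.png

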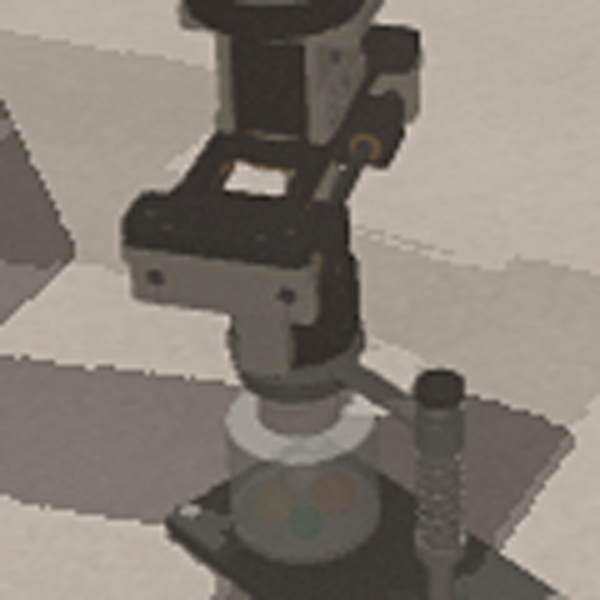

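View pics/wrist4.png

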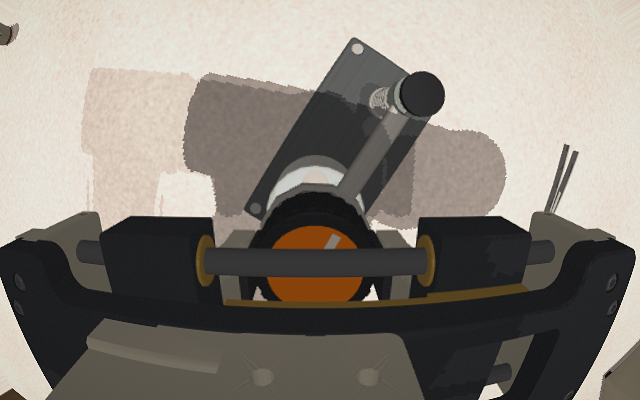

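100 counts (about 53 mm) didn't release the cap, so I'll open to 50 counts, about 70 mm.

```bash
python3 -m handwheel '[0,0,0,0,0,0, 0,0,0,0,0,0, 0,0,0,0,0,0, 0.2,0.05,0.05,0,0,0, 0.2,0.05,0.05,0,0,0, 0.2,0.05,0.05,0,0,0]' 50 40; python3 -m handwheel '[0,0,0,0,0,0, 0,0,0,0,0,0]'; python3 - <<'E'
from plant import sensors, viewer
import cv2
from h import *
s=sensors.get_state();print(s['tcp_pos'],s['eef_rot'])
for n in ["scene","wrist"]:
    c=viewer.capture(n); cv2.imwrite(f"pics/{n}5.png",c["img"][:,:,::-1])
a=cv2.imread("pics/scene5.png")[150:270,230:350]; cv2.imwrite("pics/s5c.png",cv2.resize(a,None,fx=5,fy=5,interpolation=cv2.INTER_CUBIC))
E
```

```text
time_s: 7.55
tcp_pos: [0.5224, -0.1261, 0.1274]
eef_rot: [-179.8, 0.4, 19.6]
contact_force: [-0.6, -0.1, -0.4]
gripper_width: 0.0704
time_s: 7.75
tcp_pos: [0.5225, -0.1261, 0.1274]
eef_rot: [-179.8, 0.4, 19.6]
contact_force: [-0.1, 0.4, -0.4]
gripper_width: 0.0705
[ 0.52248753 -0.12613698  0.12743654] [-179.82800265    0.3690287    19.59136052]
```

View pics/wrist5.png

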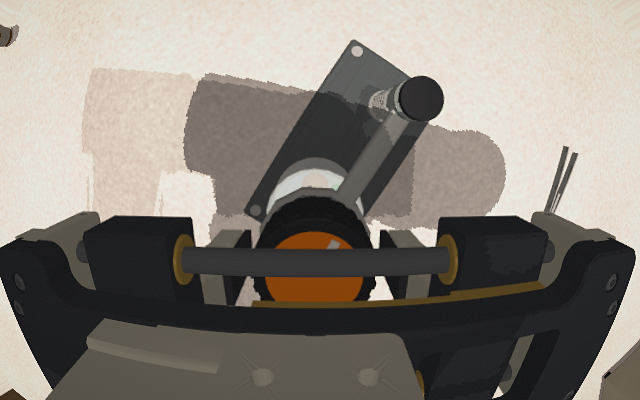

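```bash
python3 - <<'E'
from h import *
t=[.52249,-.12614,.12744];e=[-179.83,.37,19.59]
for p in((315,231),(267,277),(364,277),(270,262),(361,262)): print(p,wr(p,.1625,t,e)[:2],)
R=Ro.from_euler('xyz',e,degrees=True).as_matrix()
for p in((315,231),(267,277),(364,277),(421,99)): 
    w=wr(p,.1625 if p[0]<400 else .143,t,e); print("tool-frame",R.T@(w-t)*1000, w)
E
```

```text
(315, 231) [ 0.54305945 -0.11988817]
(267, 277) [ 0.51472282 -0.10698673]
(364, 277) [ 0.52941922 -0.14817291]
(270, 262) [ 0.5225187 -0.1061357]
(361, 262) [ 0.5359927  -0.14390847]
tool-frame [ 21.24811249   0.90228372 -35.20077935] [ 0.54305945 -0.11988817  0.1625    ]
tool-frame [ -1.12212446 -20.75274956 -34.99206405] [ 0.51472282 -0.10698673  0.1625    ]
tool-frame [ -1.08561164  22.97672789 -35.1220482 ] [ 0.52941922 -0.14817291  0.1625    ]
tool-frame [ 78.82717375  50.66801144 -16.21978139] [ 0.61385495 -0.14745629  0.143     ]
```

Vision shows the grip axis within about 1 mm of the cap axis. I'll close at 40 N and push down.

```bash
python3 -m handwheel '[0,0,0,0,0,0, 0,0,0,0,0,0, 0,0,0,0,0,0, 0,0,0,0,0,0, 0,0,0,0,0,0]' 255 40; python3 -m handwheel '[0,0,-0.3,0,0,0, 0,0,-0.6,0,0,0, 0,0,-0.9,0,0,0, 0,0,-1.15,0,0,0, 0,0,-1.15,0,0,0]'; python3 -m handwheel '[0,0,-0.1,0,0,0, 0,0,-0.1,0,0,0]'
```

```text
time_s: 8.35
tcp_pos: [0.5223, -0.126, 0.1274]
eef_rot: [-179.8, 0.4, 19.6]
contact_force: [-0.9, 1.4, 1.2]
gripper_width: 0.0565
time_s: 8.85
tcp_pos: [0.5223, -0.126, 0.1156]
eef_rot: [-179.8, 0.4, 19.6]
contact_force: [-1.8, 2.4, 3.9]
gripper_width: 0.0563
time_s: 9.05
tcp_pos: [0.5223, -0.126, 0.1146]
eef_rot: [-179.8, 0.4, 19.6]
contact_force: [-2.3, 2.5, 4.1]
gripper_width: 0.0568
```

```bash
python3 -m handwheel '[0,0,-0.1,0,0,0, 0,0,-0.1,0,0,0]'|grep -E "tcp|forc";python3 -m handwheel '[0,0,-0.1,0,0,0, 0,0,-0.1,0,0,0]'|grep -E "tcp|forc"
```

```text
tcp_pos: [0.5224, -0.126, 0.1141]
contact_force: [-3.5, 2.4, 8.9]
tcp_pos: [0.5225, -0.126, 0.1139]
contact_force: [-4.3, 4.1, 10.9]
```

It landed on a ridge about 13.5 mm down. Next I turn clockwise under light pressure.

```bash
python3 -m handwheel '[0,0,-0.08,0,0,-0.08, 0,0,-0.08,0,0,-0.16, 0,0,-0.08,0,0,-0.24, 0,0,-0.08,0,0,-0.24]'; python3 -c "
from plant import sensors;s=sensors.get_state();print(s['contact_force'],s['moment'])"
```

```text
time_s: 9.85
tcp_pos: [0.5225, -0.126, 0.1136]
eef_rot: [-179.8, 0.3, 5.7]
contact_force: [-3.6, 1.8, 9.0]
gripper_width: 0.0569
[-3.59639227  1.78374916  8.96871867] [ 0.97880256  1.4333162  -0.05613856]
```

```bash
for i in 1; do python3 -m handwheel '[0,0,-0.08,0,0,-0.08, 0,0,-0.08,0,0,-0.16, 0,0,-0.08,0,0,-0.24, 0,0,-0.08,0,0,-0.32, 0,0,-0.08,0,0,-0.32]'; python3 -c "
from plant import sensors;s=sensors.get_state();print(s['contact_force'],s['moment'])";python3 -m handwheel '[0,0,-0.08,0,0,-0.08, 0,0,-0.08,0,0,-0.16, 0,0,-0.08,0,0,-0.24, 0,0,-0.08,0,0,-0.32, 0,0,-0.08,0,0,-0.32]'; done; python3 - <<'E'
from plant import sensors, viewer
import cv2
s=sensors.get_state();print(s['contact_force'],s['moment'])
for n in ["wrist"]:
    c=viewer.capture(n); cv2.imwrite(f"pics/{n}6.png",c["img"][:,:,::-1])
E
```

```text
time_s: 10.35
tcp_pos: [0.5223, -0.1261, 0.1129]
eef_rot: [-179.8, 0.4, -12.7]
contact_force: [-3.0, 1.8, 4.7]
gripper_width: 0.0564
[-3.01603728  1.78503791  4.67104692] [ 0.71371965  0.96693248 -0.05661188]
time_s: 10.85
tcp_pos: [0.5223, -0.1261, 0.1122]
eef_rot: [-179.8, 0.3, -31.0]
contact_force: [-2.3, 1.3, 4.6]
gripper_width: 0.0563
[-2.27958039  1.27793764  4.63954392] [ 0.6238989   0.92058341 -0.00830731]
```

View pics/wrist6.png

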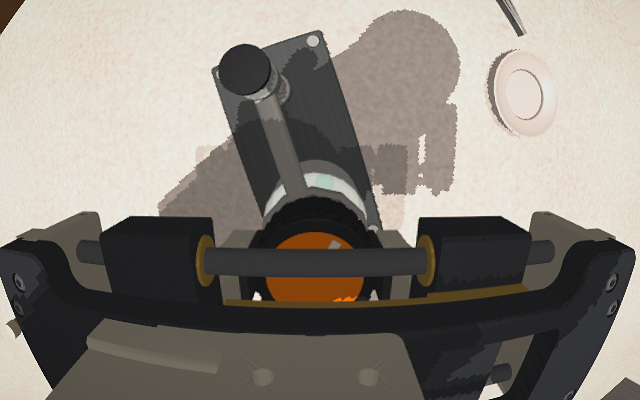

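The pointer mark still sits at (335,242) relative to the jaws, so the cap turns with the gripper. The z force fell to spring level, so it's probably at a gap. I push down without turning.

```bash
python3 -m handwheel '[0,0,-0.15,0,0,0, 0,0,-0.3,0,0,0, 0,0,-0.3,0,0,0]';
```

```text
time_s: 11.2
tcp_pos: [0.5226, -0.1262, 0.1112]
eef_rot: [-179.8, 0.3, -30.6]
contact_force: [-8.7, 4.5, 23.0]
gripper_width: 0.0564
```

It's still on the sloping ridge, 16 mm down. I ease off and keep turning lightly.

```bash
for i in 1; do python3 -m handwheel '[0,0,0.06,0,0,0,0,0,0.06,0,0,-0.08, 0,0,0.03,0,0,-0.16, 0,0,0,0,0,-0.24, 0,0,0,0,0,-0.24]'; python3 -m handwheel '[0,0,-0.1,0,0,-0.08, 0,0,-0.1,0,0,-0.16, 0,0,-0.1,0,0,-0.24, 0,0,-0.1,0,0,-0.24]';  python3 -c "
from plant import sensors;s=sensors.get_state();print(s['contact_force'],s['moment'])"; done
```

```text
time_s: 11.7
tcp_pos: [0.5223, -0.1262, 0.1111]
eef_rot: [-179.9, 0.3, -44.2]
contact_force: [-4.3, 2.5, 5.4]
gripper_width: 0.0565
time_s: 12.1
tcp_pos: [0.5222, -0.1262, 0.1103]
eef_rot: [-179.9, 0.3, -57.9]
contact_force: [-2.8, 2.7, 7.5]
gripper_width: 0.0564
[-2.76989519  2.66111835  7.52959681] [ 0.89549065  1.34497765 -0.04644166]
```

```bash
for i in 1 2; do python3 -m handwheel '[0,0,-0.12,0,0,-0.07, 0,0,-0.12,0,0,-0.14, 0,0,-0.12,0,0,-0.14]';  python3 -c "
from plant import sensors;s=sensors.get_state();print(s['contact_force'],s['moment'])"; done
```

```text
time_s: 12.4
tcp_pos: [0.5223, -0.1263, 0.11]
eef_rot: [-179.8, 0.3, -65.7]
contact_force: [-6.1, 2.1, 12.9]
gripper_width: 0.0566
[-6.08520788  2.05038596 12.94441385] [ 1.17497865  2.19626196 -0.13487419]
time_s: 12.7
tcp_pos: [0.5221, -0.1263, 0.1088]
eef_rot: [-179.9, 0.3, -73.6]
contact_force: [-3.4, 1.9, 5.1]
gripper_width: 0.0562
[-3.37566382  1.88780356  5.1012268 ] [1.000702   1.22022933 0.00548829]
```

Force dropped and z is 18.6 mm down, so the lugs are entering a gap. I push straight down.

```bash
python3 -m handwheel '[0,0,-0.15,0,0,0, 0,0,-0.3,0,0,0, 0,0,-0.35,0,0,0, 0,0,-0.35,0,0,0]';python3 -m handwheel '[0,0,-0.15,0,0,0, 0,0,-0.15,0,0,0]'
```

```text
time_s: 13.1
tcp_pos: [0.5221, -0.1262, 0.1053]
eef_rot: [-179.9, 0.3, -73.3]
contact_force: [-3.1, 2.1, 5.7]
gripper_width: 0.0563
time_s: 13.3
tcp_pos: [0.5221, -0.1262, 0.1038]
eef_rot: [-179.9, 0.3, -73.0]
contact_force: [-3.4, 2.5, 6.2]
gripper_width: 0.0563
```

```bash
python3 -m handwheel '[0,0,-0.1,0,0,0, 0,0,-0.1,0,0,0]';python3 -m handwheel '[0,0,-0.1,0,0,0, 0,0,-0.1,0,0,0]'
```

```text
time_s: 13.5
tcp_pos: [0.5221, -0.1262, 0.103]
eef_rot: [-179.9, 0.3, -72.7]
contact_force: [-3.3, 2.2, 6.2]
gripper_width: 0.0564
time_s: 13.7
tcp_pos: [0.5222, -0.1262, 0.1029]
eef_rot: [-179.8, 0.3, -72.4]
contact_force: [-5.6, 3.0, 13.5]
gripper_width: 0.0564
```

Seated on the rim at 24.5 mm down. Now I turn clockwise, kept down.

```bash
python3 -m handwheel '[0,0,-0.08,0,0,-0.12, 0,0,-0.08,0,0,-0.24, 0,0,-0.08,0,0,-0.36, 0,0,-0.08,0,0,-0.48, 0,0,-0.08,0,0,-0.48]';  python3 -m handwheel '[0,0,-0.08,0,0,-0.12, 0,0,-0.08,0,0,-0.24, 0,0,-0.08,0,0,-0.36, 0,0,-0.08,0,0,-0.48, 0,0,-0.08,0,0,-0.48]'; python3 -c "
from plant import sensors;s=sensors.get_state();print(s['contact_force'],s['moment'],s['joints'])"
```

```text
time_s: 14.2
tcp_pos: [0.5221, -0.1263, 0.103]
eef_rot: [-179.8, 0.3, -99.9]
contact_force: [-6.0, 4.1, 13.5]
gripper_width: 0.0567
time_s: 14.7
tcp_pos: [0.522, -0.1262, 0.103]
eef_rot: [-179.8, 0.3, -127.3]
contact_force: [-5.3, 2.7, 12.8]
gripper_width: 0.0565
[-5.2550187   2.74527379 12.75647487] [ 1.85141478  2.25714386 -0.11267242] [  7.29039745  14.16814189 -26.30328645  -0.07891159 -49.22426449
 -44.54208673]
```

Turned 0.96 rad so far; the moment is still low. I keep going in smaller steps toward the stop.

```bash
python3 -m handwheel '[0,0,-0.08,0,0,-0.1, 0,0,-0.08,0,0,-0.2, 0,0,-0.08,0,0,-0.3, 0,0,-0.08,0,0,-0.3]' - 45; for i in 1 2; do python3 -c "
from plant import sensors;s=sensors.get_state();print(s['contact_force'],s['moment'])";  python3 -m handwheel '[0,0,-0.08,0,0,-0.07, 0,0,-0.08,0,0,-0.14, 0,0,-0.08,0,0,-0.14]'; done;  python3 -c "
from plant import sensors;s=sensors.get_state();print(s['contact_force'],s['moment'],s['joints'])"
```

```text
time_s: 15.1
tcp_pos: [0.522, -0.1261, 0.1029]
eef_rot: [-179.8, 0.3, -144.4]
contact_force: [-5.9, 3.5, 13.9]
gripper_width: 0.0564
[-5.92281999  3.51441093 13.90455262] [ 1.92245818  2.18153512 -0.02521274]
time_s: 15.4
tcp_pos: [0.5219, -0.126, 0.1029]
eef_rot: [-179.8, 0.3, -152.3]
contact_force: [-6.2, 4.0, 12.5]
gripper_width: 0.0567
[-6.18799012  4.0402888  12.4599635 ] [ 1.77398744  2.0455794  -0.04034729]
time_s: 15.7
tcp_pos: [0.522, -0.1259, 0.103]
eef_rot: [-179.8, 0.3, -160.1]
contact_force: [-4.7, 3.2, 12.5]
gripper_width: 0.0564
[-4.66163636  3.1531423  12.47605423] [ 1.71993363  1.99921087 -0.06941921] [  7.45794908  14.10106918 -26.49945432   0.16469073 -49.05209865
 -77.69632226]
```

```bash
for i in 1 2 3; do python3 -m handwheel '[0,0,-0.08,0,0,-0.07, 0,0,-0.08,0,0,-0.1, 0,0,-0.08,0,0,-0.1]'|grep -E "tcp|eef";  python3 -c "
from plant import sensors;s=sensors.get_state();print(s['contact_force'],s['moment'],s['joints'][5],s['joint_torque'][5])"; done
```

```text
tcp_pos: [0.522, -0.1259, 0.1029]
eef_rot: [-179.8, 0.3, -165.6]
[-5.86520548  4.04040882 12.85024457] [ 1.71175013  2.07870922 -0.07731512] -83.2607687249417 -0.35607182420790195
tcp_pos: [0.522, -0.1258, 0.103]
eef_rot: [-179.8, 0.4, -171.1]
[-5.30176404  2.68056959 12.45559191] [ 1.66414454  1.97002592 -0.04211743] -88.8252311477976 -0.35651070065796375
tcp_pos: [0.5219, -0.1258, 0.103]
eef_rot: [-179.8, 0.4, -176.6]
[-7.27760173  3.03045879 14.45698433] [1.70597533 2.04429605 0.2244167 ] -94.36647531700959 -0.6548601016402245
```

Torque is starting to rise. I continue.

```bash
for i in 1 2 3; do python3 -m handwheel '[0,0,-0.06,0,0,-0.05, 0,0,-0.06,0,0,-0.05]'|grep -E "tcp|eef";  python3 -c "
from plant import sensors;s=sensors.get_state();print(s['contact_force'],s['moment'],s['joints'][5],s['joint_torque'][5])"; done;  python3 - <<'E'
from plant import viewer
import cv2
for n in ["wrist"]:
    c=viewer.capture(n); cv2.imwrite(f"pics/{n}7.png",c["img"][:,:,::-1])
E
```

```text
tcp_pos: [0.5222, -0.1258, 0.1029]
eef_rot: [-179.8, 0.4, -179.1]
[-4.23786633  2.89741477  9.41297815] [1.29533012 1.4621348  1.03866938] -96.96234133777322 -1.6114672645926476
tcp_pos: [0.5231, -0.1258, 0.1029]
eef_rot: [-179.7, 0.5, 178.4]
[-2.30003031  1.40060724  5.85524494] [0.77342155 0.50574274 1.3450377 ] -99.5491379194067 -1.8397825956344604
tcp_pos: [0.5243, -0.1259, 0.1029]
eef_rot: [-179.7, 0.6, 175.9]
[-0.86457474  0.54466868  4.38778792] [0.45977122 0.16136094 1.36392855] -102.15070036513312 -1.871703453361988
```

View pics/wrist7.png

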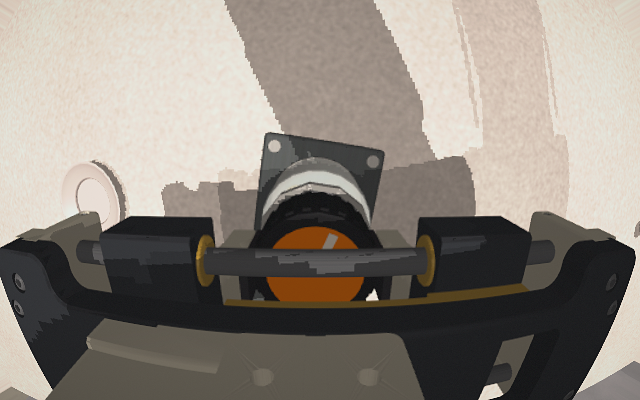

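The moment reached 1.36 N m against the stop (over 0.7), with slight slipping in the jaws, so it's tight. I release, rise, and check that it stays down.

```bash
python3 -m handwheel '[0,0,0,0,0,0, 0,0,0,0,0,0, 0,0,0,0,0,0, 0,0,0,0,0,0, 0,0,0,0,0,0, 0,0,0,0,0,0]' 0; python3 -m handwheel '[0,0,3,0,0,0, 0,0,6,0,0,0, -3,0,10,0,0,0, -6,4,13,0,0,0, -6,8,14,0,0,0, -6,12,14,0,0,0, -6,16,14,0,0,0, -6,20,14,0,0,0]'; python3 - <<'E'
from plant import sensors, viewer
import cv2, numpy as np
for n in ["scene","top"]:
    c=viewer.capture(n); cv2.imwrite(f"pics/{n}8.png",c["img"][:,:,::-1])
a=cv2.imread("pics/scene8.png")[170:300,240:370]; a=cv2.resize(a,None,fx=4,fy=4,interpolation=cv2.INTER_CUBIC)
cv2.imwrite("pics/s8c.png",a)
a=cv2.imread("pics/top8.png")[140:240,310:410]; cv2.imwrite("pics/t8c.png",cv2.resize(a,None,fx=6,fy=6,interpolation=cv2.INTER_CUBIC))
E
```

```text
time_s: 17.85
tcp_pos: [0.5242, -0.1259, 0.1028]
eef_rot: [-179.7, 0.6, 176.0]
contact_force: [-0.2, -0.6, -0.5]
gripper_width: 0.087
time_s: 18.65
tcp_pos: [0.4638, 0.0756, 0.2434]
eef_rot: [-179.7, 0.7, 176.0]
contact_force: [0.8, -0.0, -0.5]
gripper_width: 0.0875
```

View pics/s8c.png

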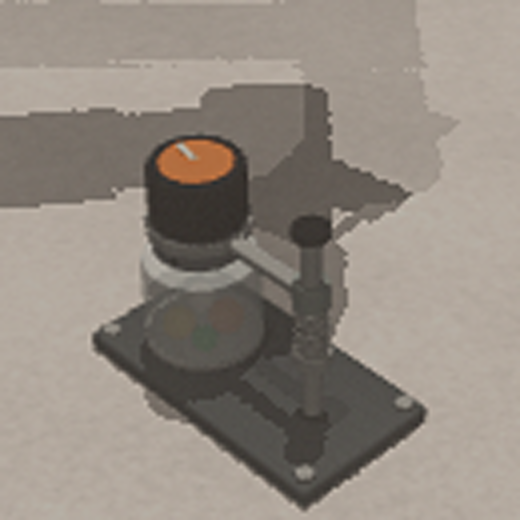

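View pics/t8c.png

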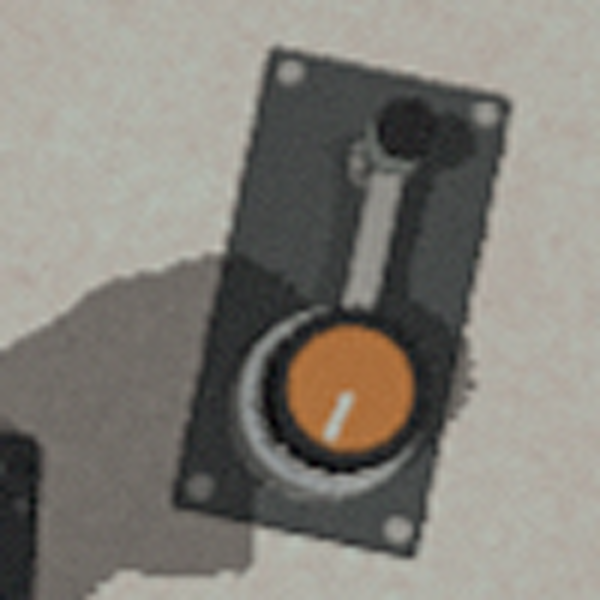

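View pics/scene8.png

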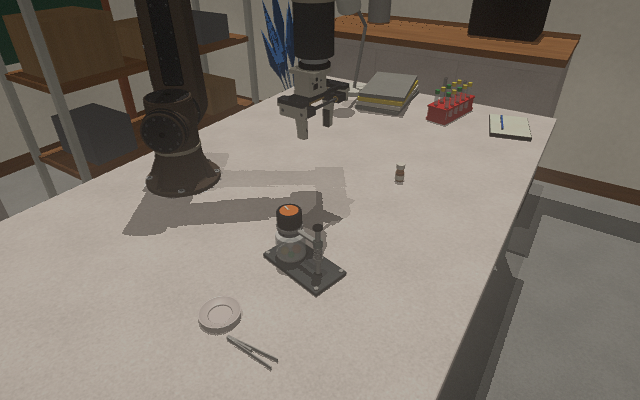

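The cap sits over the jar and the post now stands well above the arm. I'll check the height by triangulating, and diff the pictures for the loose things.

```bash
python3 - <<'E'
from h import *
cs=lambda u,v:((u+.5)/4-.5+240,(v+.5)/4-.5+170)
ct=lambda u,v:((u+.5)/6-.5+310,(v+.5)/6-.5+140)
print(tri(cs(197,161),ct(349,388))[0])
a,b=[cv2.imread(f"pics/top{i}.png").astype(int) for i in(0,8)]
s,t=[cv2.imread(f"pics/scene{i}.png").astype(int) for i in(0,8)]
for n,x,y,(u0,u1,v0,v1) in(("vial",a,b,(145,180,165,195)),("dish",a,b,(435,490,190,235)),("tw",a,b,(460,485,140,195)),("vial s",s,t,(390,410,158,186)),("dish s",s,t,(195,245,295,335)),("tw s",s,t,(225,280,333,370))):
    d=np.abs(x-y)[v0:v1,u0:u1].max(2); print(n,d.max(),round(d.mean(),1))
E
```

```text
[ 0.5227043  -0.12491329  0.13946529]
vial 37 26.9
dish 37 28.6
tw 37 27.2
vial s 7 3.9
dish s 7 3.8
tw s 7 3.8
```

```bash
python3 -c "
from plant import r,sensors
print(r.close_job());print(sensors.get_state()['time_s'])"
```

```text
the job is handed in; nothing more can be done
None
the job is handed in; nothing more can be done
```

The jar is closed. I swung the cap to its stop over the mouth, pushed it down, and turned it clockwise until it dropped through a thread gap. I then screwed it about 1.8 rad further, where the moment rose to 1.36 N m, well over the 0.7 N m that marks the hard stop. The clock read about 19 s at hand-in.

**Last checks**
- **Cap home:** with the gripper open and well clear, the two-view check put the cap's top at 0.1395 m. Fully home would be 0.1385 m, so this agrees within the camera error. The cap stayed down by itself over the jar.
- **Loose things:** the dish, vial and tweezers look unmoved in the scene view. The top view differs by a fairly even change in brightness, which I took to be exposure.

**What disagreed or didn't go as planned**
- The first wrist-camera estimate was 3–5 mm off the two-view one in y. The jaws centred themselves on the cap, so it did not matter.
- My first attempt to let go after the swing did not open the jaws far enough. The 2.7 mm shift that followed was made with the cap still held, at about 6 N. I then opened properly and regripped.
- One push on a thread ridge reached 23 N, well above the light 5–8 N intended, before I eased off.
- At the hard stop the jaws slipped a few degrees on the cap.

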